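Roll the thick glass bar up the ramp into the dip at the stop

TASK

Two short black glass bars lie in the level troughs at the low end of a two-lane plywood ramp. With the fingertips, gently push the thicker bar so that it rolls up its lane until it drops into the dip against the stop at the top and stays there when you let go. Do not pick it up or press the glass hard, leave the thin bar where it lies, and do not disturb the other things on the table.

Things in the scene. Friction and masses are not known exactly. Their poses are not given: they have to be found in the camera images.
- ramp: Two-lane wooden ramp fixed to the table, 278 mm long, 160 mm wide. Origin on the table top below its middle; x points uphill along the lanes, y across, z up. Lanes 68 mm wide, centred at y = +38 and -38 mm; 8 mm walls between and beside them rise 20 mm above trough and slope, 25 mm above the dip. Lengths and heights below are in this frame.
- ramp_foot (a point): Foot of the slope on the ramp's centre line: x = -50 mm, height 10 mm. Below it lies the level trough (x -140 to -50 mm, floor height 10 mm, closed at the low end by a lip 6 mm high and 8 mm thick); above it a straight slope climbs to height 32 mm at x = +80 mm. A bar left on the slope rolls back down.
- ramp_dip (a point): Middle of the dip's floor on the ramp's centre line: x = +98 mm, height 27 mm. At x = +80 mm the slope ends in a 5 mm drop into this level seat, 36 mm long; the stop's face is at x = +116 mm, its top at height 60 mm. The thick bar rests in the dip with its centre at x = +92 to +98 mm, height 45 mm.
- thick_bar_center (a point): Centre of the thicker bar: solid black glass cylinder, 36 mm diameter, 60 mm long, 0.11 to 0.21 kg, lying across its lane (its y axis is the cylinder's axis, x and z turn as it rolls). It starts at rest in the trough of either lane and rolls freely; polished and slippery (friction about 0.3, on fingers too).
- thin_bar_center (a point): Centre of the thinner bar, to be left alone: solid black glass cylinder, 22 mm diameter, 60 mm long, lying across the trough of the other lane (its y axis is the cylinder's axis).
- cone_a: Clear glass cone, 72 mm wide at the foot, 150 mm tall, stands upright beyond the ramp's far side; origin at the centre of its foot; loose, to be left alone.
- cone_b: Clear glass cone, 84 mm wide at the foot, 190 mm tall, upright, to the right of the ramp; origin at the centre of its foot; loose, to be left alone.
- ring_a: Black glass ring lying flat near the ramp's side that faces the robot, 72 mm across, 20 mm high; origin at the centre of its underside; loose, to be left alone.
- ring_b: Black glass ring lying flat to the left, 84 mm across, 22 mm high; origin at the centre of its underside; loose, to be left alone.
- pot: White ceramic cup, 76 mm across, 85 mm tall; origin at the centre of its underside; loose, to be left alone.
- brush: Hand brush lying on the table to the right; origin at the middle of its underside; loose, to be left alone.
There are look-alikes about, which are no part of the job. What is shaped like the part that bears thick_bar_center but blue or orange is not meant.

How it is judged:
By the outcome, as a careful person would: the job done as asked, in the order asked, and still so for the second after the job is handed in, with the robot touching nothing.
It also fails if it takes over 40 s, if anything falls off the work surface, if the arm or the gripper's body presses on something with over 40 N, if the wrist force passes 120 N, or if a joint passes its speed limit or range.

ROBOT

A 6-joint arm with a two-finger parallel gripper is mounted at the origin on the work surface. World frame = base frame: x ahead of the robot, y to its left, z up, the work surface at z = 0. Lengths are in m, angles in rad, forces in N, time in s.
With the tool pointing down it reaches from about 0.275 to 0.825 m from the base axis. Payload 4.9 kg.
Tool frame: the origin (TCP) lies midway between the tips of the shut fingers; the grasp point (between the pads) lies 19 mm behind it (grip_point_offset is the distance from the TCP to the grasp point, in m); z points along the fingers, x is the direction in which the jaws open and shut, and the axes are right-handed (so a half turn about z gives the same grasp; the last joint's range is limited). The gripper opens to 85 mm and grips with 20 to 120 N. Pads are 22 mm wide; open, the fingers measure 114 mm over their backs; the gripper's body (76 mm by 85 mm) begins 54 mm behind the grasp point. The pads swing forward as they close: fully open they stand 13 mm farther back than shut.
Start: joints at [-1.471, 0.326, -0.193, 1.052, 0, 1.437], TCP at [0.127, -0.535, 0.231] pointing down, gripper open.
Joint ranges: [-2.65, 2.65], [-0.97, 1.79], [-1.3, 1.35], [-1.93, 2.1], [-1.47, 1.37], [-3.14, 3.14]. Speed limits (rad/s): [2.57, 2.57, 3.14, 3.14, 3.14, 3.14].

INTERFACE

Orientations are given as a rotation vector (axis times angle).
In Python, from cell import * gives the robot as it stands. Calls block until the motion is done:
- movep(position, orientation): joint-space move of the TCP to a pose.
- move_l(position, velocity=0.15, rot=None, until_force=None): straight line of the TCP; rot=None keeps the orientation; velocity is the mean speed in m/s. With until_force (N) it stops when the force on the tool has changed by that much, and returns True; else False.
- set_joints(angles): joint-space move.
- let_go() and grab(newtons=None): open the fingers fully, or close them until they stop; newtons is the grip in N (None keeps the last).
- sleep(seconds).
- ik(position, orientation): joint angles nearest the present ones, or None.
- get_state(): the state.
- grab_frame(name): name is "scene" or "top"; returns a dict with "img" (420x560x3 uint8, red, green, blue), "fx", "fy", "cx", "cy" (pixels), "k1" (the pictures are not rectified: a ray, as slopes to the right and down, at radius r is drawn at 1 + k1 r^2 times it, then the intrinsics apply), "cam_to_world" (4x4, takes a point from camera to world coordinates). Camera axes: x right, y down, z forward; pixel columns grow to the right and rows downward; lengths in m; the calibration is good to about 2 mm. A picture is of the moment at which its call begins. There is no depth.
A pose or a line that the arm cannot do raises MotionError and nothing moves.
- sign_off(): hands the job in, once; it reports no verdict.
Trained networks look in the newest picture that a camera, given by its name, has taken for a name from the list of things; names that differ only in an ending like _2 or _b are one class to them, and where a whole thing is asked for, a point or a joint stands for the part that bears it (a point fixed in the world has none). Each returns a list of dicts, best first, with "score" (0 to 1); they miss things now and then, are a little off and sometimes report something else, mostly with a low value. They report only what shows in the picture. A call takes as long as a camera call. They do not tell look-alikes from the thing itself.
- spot_in(camera, name): "centre" ([column, row] in pixels, amid what is visible of it).
- silhouettes(camera, name): "mask" (420x560 bool, what is visible of it) and "centre" ([column, row] in pixels, amid what is visible of it).
- tip_of(camera, name): "centre" ([column, row] in pixels: a listed point, or the origin of a listed thing).
The state is a dict: "clock": time; "q": joint angles; "joint_velocities": joint speeds; "tau": joint torques, N m; "position": TCP position; "eef_rot": TCP orientation; "contact_force": force on the tool from outside, world axes, zero at the start; "wrist_torque": the same for the moment, N m; "finger_gap": opening from 0.0 (shut) to 1.0 (fully open).
Only numpy, scipy, OpenCV 4.12 (cv2) and the standard library are available. Lean on these libraries where they do the work, as an engineer would, in place of code of your own. Each camera call takes 0.05 s, during which the arm holds its last target. There are 200 camera calls.

## Working session

There is one attempt and no reset: what is moved stays moved. The work goes in short steps, each a Python script; the robot and the scene stay as the last script left them, time stands still between calls to the robot, and variables do not carry over. Pictures are saved under pics/ and viewed, about 8 in all and at most 12, crops included, and the job is handed in when it is done.

```bash
mkdir -p pics; cat > h.py <<'E'
from cell import *
import numpy as np, cv2
def save(f,n): cv2.imwrite('pics/'+n+'.png',f['img'][:,:,::-1])
def ray(f,p):
    K=np.array([[f['fx'],0,f['cx']],[0,f['fy'],f['cy']],[0,0,1.]])
    u=cv2.undistortPoints(np.array([[p]],float),K,np.array([f['k1'],0,0,0.]))[0,0]
    T=np.array(f['cam_to_world']); return T[:3,3],T[:3,:3]@[u[0],u[1],1]
def at(f,p,z):
    o,d=ray(f,p); return o+d*(z-o[2])/d[2]
def proj(f,P):
    K=np.array([[f['fx'],0,f['cx']],[0,f['fy'],f['cy']],[0,0,1.]])
    T=np.linalg.inv(np.array(f['cam_to_world'])); 
    return cv2.projectPoints(np.array(P,float).reshape(-1,1,3),cv2.Rodrigues(T[:3,:3])[0],T[:3,3],K,np.array([f['k1'],0,0,0.]))[0][:,0]
E
python3 - <<'E'
from h import *
Z=dict(ramp=0,ramp_foot=.01,ramp_dip=.027,thick_bar_center=.028,thin_bar_center=.021,cone_a=0,ring_a=0,pot=0,brush=0)
ims=[]
for c in('top','scene'):
    f=grab_frame(c); ims.append(f['img']); save(f,c)
    print(c,np.array(f['cam_to_world'])[:3,3])
    for n,z in Z.items():
        print(n,[(np.round(d['centre']).tolist(),round(d['score'],2),at(f,d['centre'],z)[:2].round(3).tolist()) for d in tip_of(c,n)][:4])
E
```

```text
top [ 0.45081297 -0.01324284  1.39841874]
ramp [([263.0, 197.0], 0.97, [0.579, 0.042])]
ramp_foot [([282.0, 191.0], 0.72, [0.594, -0.008])]
ramp_dip [([227.0, 206.0], 0.89, [0.554, 0.136])]
thick_bar_center [([348.0, 167.0], 0.9, [0.653, -0.184]), ([302.0, 175.0], 0.86, [0.634, -0.063]), ([359.0, 211.0], 0.79, [0.536, -0.212])]
thin_bar_center [([287.0, 207.0], 0.48, [0.551, -0.022])]
cone_a [([225.0, 139.0], 0.91, [0.739, 0.144]), ([444.0, 186.0], 0.84, [0.604, -0.443])]
ring_a [([123.0, 242.0], 0.77, [0.464, 0.419]), ([303.0, 246.0], 0.54, [0.447, -0.063])]
pot [([109.0, 154.0], 0.78, [0.702, 0.459])]
brush [([446.0, 253.0], 0.92, [0.424, -0.441])]
scene [1.01109121 0.62851428 0.95365937]
ramp [([273.0, 236.0], 0.65, [0.585, 0.038])]
ramp_foot [([263.0, 224.0], 0.65, [0.589, -0.004])]
ramp_dip [([306.0, 250.0], 0.84, [0.556, 0.136]), ([274.0, 235.0], 0.26, [0.593, 0.052])]
thick_bar_center [([236.0, 166.0], 0.81, [0.532, -0.221]), ([237.0, 220.0], 0.73, [0.645, -0.044])]
thin_bar_center [([274.0, 212.0], 0.58, [0.546, -0.014])]
cone_a [([246.0, 296.0], 0.63, [0.743, 0.146]), ([229.0, 120.0], 0.58, [0.417, -0.451])]
ring_a [([408.0, 315.0], 0.79, [0.464, 0.415]), ([289.0, 192.0], 0.68, [0.455, -0.064])]
pot [([351.0, 389.0], 0.81, [0.69, 0.465])]
brush [([230.0, 117.0], 0.62, [0.408, -0.459])]
```

View pics/top.png

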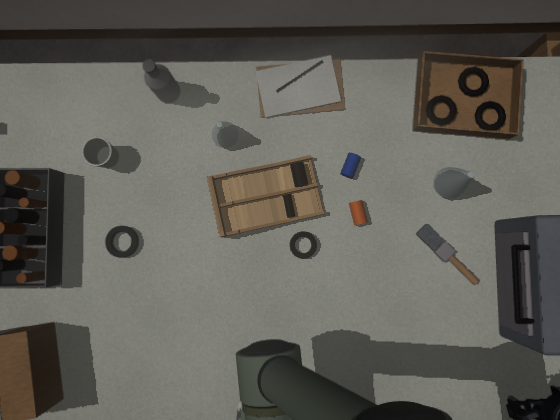

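View pics/scene.png

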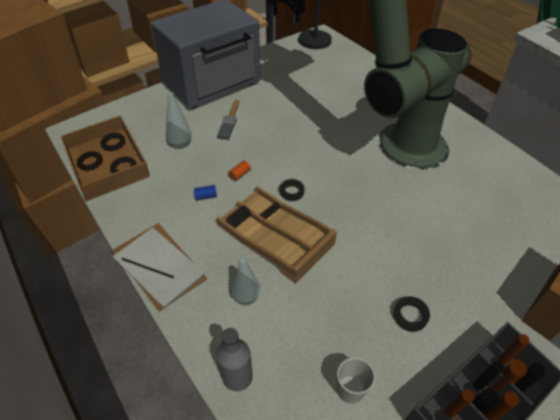

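Candidates for the thick bar in the top view are blue (348,167), orange (359,211) and black in the far lane (299,174). The black one at (290,207) in the near lane is narrower, so it is the thin bar. The thick black bar at (299,174) fits. I'll confirm it in an enlarged crop with the ramp model overlaid.

```bash
cat >> h.py <<'E'
def ramp(p,yaw):
    c,s=np.cos(yaw),np.sin(yaw); R=np.array([[c,-s,0],[s,c,0],[0,0,1.]])
    return R,np.array([p[0],p[1],0.])
E
python3 - <<'E'
from h import *
pts=[]
fs={c:grab_frame(c) for c in('top','scene')}
A=[];W=[]
for c,f in fs.items():
    for n,z,x in(('ramp_foot',.01,-.05),('ramp_dip',.027,.098),('ramp',0,0)):
        d=tip_of(c,n)
        if d and d[0]['score']>.5: A.append((x,0)); W.append(at(f,d[0]['centre'],z)[:2])
A=np.array(A);W=np.array(W)
x=A[:,0]-A[:,0].mean(); d=(x[:,None]*(W-W.mean(0))).sum(0); yaw=np.arctan2(d[1],d[0]); 
o=W.mean(0)-A[:,0].mean()*np.array([np.cos(yaw),np.sin(yaw)])
print('o',o.round(4),'yaw',yaw.round(4),'scale',np.linalg.norm(d)/(x**2).sum())
R,p=ramp(o,yaw)
for c,f in fs.items():
    for n,z in(('thick_bar_center',.028),('thin_bar_center',.021)):
        for s in silhouettes(c,n):
            print(c,n,np.round(s['centre']),round(s['score'],2),s['mask'].sum(),((at(f,s['centre'],z)-p)@R).round(4))
    im=cv2.resize(f['img'],None,fx=4,fy=4,interpolation=cv2.INTER_CUBIC)
    L=lambda q,col:cv2.polylines(im,[((proj(f,p+np.array(q)@R.T)+.5)*4).astype(np.int32)],False,col,1,cv2.LINE_AA)
    for y in(-.08,-.072,-.004,.004,.072,.08): L([[-.14,y,.03],[-.05,y,.03],[.08,y,.052]],(0,255,0))
    L([[-.139,-.08,.016],[-.139,.08,.016]],(255,0,0));L([[.116,-.08,.06],[.116,.08,.06]],(255,0,0));L([[.08,-.08,.032],[.08,.08,.032]],(255,255,0))
    u=proj(f,[p+[0,0,.03]])[0]*4; a,b=int(u[0])-320,int(u[1])-260
    cv2.imwrite(f'pics/ov_{c}.png',im[max(b,0):b+520,max(a,0):a+700,::-1])
E
```

```text
o [0.5817 0.0415] yaw 1.8615 scale 1.0209421678365849
top thick_bar_center [299. 175.] 0.75 316 [-0.1064 -0.0227  0.028 ]
top thick_bar_center [351. 163.] 0.74 326 [-0.2473 -0.0117  0.028 ]
top thick_bar_center [357. 212.] 0.68 292 [-0.2232  0.1168  0.028 ]
top thick_bar_center [439. 248.] 0.35 944 [-0.3974  0.2685  0.028 ]
top thick_bar_center [304. 253.] 0.18 386 [-0.0575  0.1782  0.028 ]
top thin_bar_center [285. 203.] 0.48 181 [-0.0506  0.0371  0.021 ]
scene thick_bar_center [204. 189.] 0.75 267 [-0.2482 -0.0063  0.028 ]
scene thick_bar_center [237. 165.] 0.74 275 [-0.2372  0.124   0.028 ]
scene thick_bar_center [238. 220.] 0.61 298 [-0.099  -0.0335  0.028 ]
scene thin_bar_center [271. 209.] 0.53 180 [-0.056   0.0559  0.021 ]
```

View pics/ov_top.png

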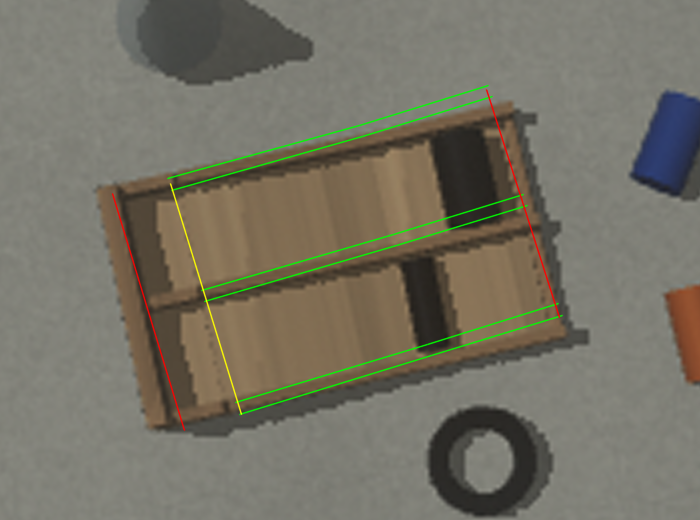

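View pics/ov_scene.png

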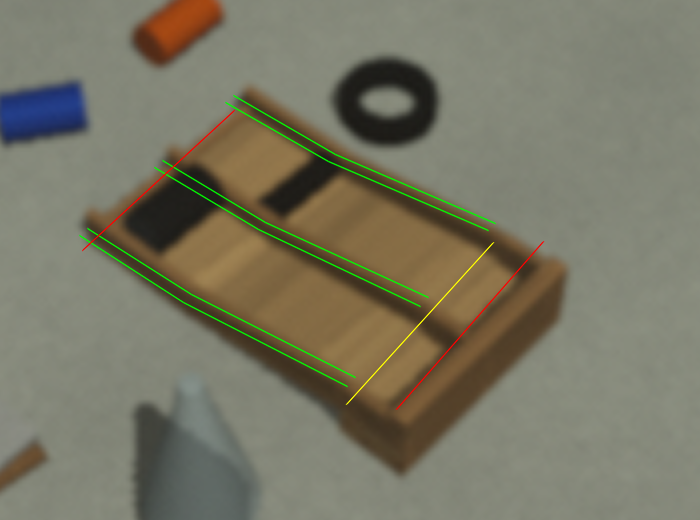

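The far-lane black bar, at about (465,180) in the top crop, is clearly the thicker one, and the blue and orange ones lie outside the ramp. The overlay is 2–3 px off, so I'll refit the ramp pose to corners read from these crops.

```bash
python3 - <<'E'
from h import *
from scipy.optimize import least_squares
o=[.5817,.0415];yaw=1.8615;R,p=ramp(o,yaw)
fs={c:grab_frame(c) for c in('top','scene')}
C={'top':[((98,188),(.13,-.08,.06)),((148,427),(.13,.08,.06)),((120,187),(.116,-.08,.06)),((167,423),(.116,.08,.06)),((514,108),(-.148,-.08,.03)),((568,333),(-.148,.08,.03)),((540,226),(-.148,0,.03))],
'scene':[((566,265),(.13,.08,.06)),((403,415),(.13,-.08,.06)),((403,473),(.13,-.08,0)),((248,90),(-.148,.08,.03)),((172,153),(-.148,0,.03)),((90,216),(-.148,-.08,.03))]}
off={}
for c,f in fs.items():
    u=proj(f,[p+[0,0,.03]])[0]*4; off[c]=np.array([int(u[0])-320,int(u[1])-260])
def res(v,cs):
    R,p=ramp(v[:2],v[2]); r=[]
    for c in cs:
        uv=np.array([(np.array(k[0])+off[c]+.5)/4-.5 for k in C[c]])
        r.append(proj(fs[c],[p+R@k[1] for k in C[c]])-uv)
    return np.concatenate(r).ravel()
for cs in(['top'],['scene'],['top','scene']):
    s=least_squares(res,[*o,yaw],args=(cs,),x_scale=[.01,.01,.1],loss='soft_l1'); print(cs,s.x.round(4),np.abs(res(s.x,cs)).round(1))
v=s.x;np.save('ramp.npy',v);R,p=ramp(v[:2],v[2])
# bar top-edge pixels: outline corners of black bars in crops -> ramp frame
for c,L in{'top':[((465,178),.028),((430,303),.021)],'scene':[((174,209),.028),((300,187),.021)]}.items():
    for px,z in L: print(c,((at(fs[c],(np.array(px)+off[c]+.5)/4-.5,z)-p)@R).round(4))
Rt=R@np.array([[0,-1,0],[-1,0,0],[0,0,-1.]])   # tool x = -ramp y, z down
print(np.linalg.det(Rt))
for M in(Rt,Rt@np.diag([-1,-1,1])):
    rv=cv2.Rodrigues(M)[0].ravel()
    for q in([-.15,-.038,.12],[.06,-.038,.05]): 
        j=ik(p+R@np.array(q),rv); print(q,None if j is None else np.round(j,2))
E
```

```text
['top'] [0.5765 0.0419 1.7716] [0.2 0.1 0.3 0.7 0.4 1.  0.3 0.6 0.3 0.6 0.1 2.1 0.3 0.8]
['scene'] [0.5762 0.0435 1.7875] [0.9 0.3 0.9 2.3 0.1 1.2 0.1 1.5 0.9 1.5 1.6 0.6]
['top', 'scene'] [0.5762 0.0423 1.7788] [0.5 0.4 0.1 1.1 0.7 0.6 0.5 0.9 0.2 0.9 0.2 1.8 0.  1.1 0.5 0.2 0.  2.1
 0.9 1.  0.4 1.9 0.8 2.1 1.6 1.3]
top [-0.1062 -0.0394  0.028 ]
top [-0.0657  0.036   0.021 ]
scene [-0.1059 -0.0371  0.028 ]
scene [-0.0609  0.038   0.021 ]
1.0000000000000002
[-0.15, -0.038, 0.12] [-0.26  0.6  -0.06  0.92  0.    1.1 ]
[0.06, -0.038, 0.05] [ 0.06  0.6  -0.25  0.72  0.    1.42]
[-0.15, -0.038, 0.12] [-0.26  0.6  -0.06  0.92  0.   -2.04]
[0.06, -0.038, 0.05] [ 0.06  0.6  -0.25  0.72  0.   -1.72]
```

The two cameras agree: the thick bar is at ramp (-106, -38) mm, in the trough and in lane y = -38. Next I'll shut the fingers and go above the low end, with the jaw axis across the lane.

```bash
cat >> h.py <<'E'
v=np.load('ramp.npy'); R,p=ramp(v[:2],v[2])
rv=cv2.Rodrigues(R@np.array([[0,-1,0],[-1,0,0],[0,0,-1.]]))[0].ravel()
def W(x,z,y=-.038): return p+R@np.array([x,y,z])
def loc(): return ((np.array(get_state()['position'])-p)@R).round(4)
E
python3 - <<'E'
from h import *
grab(20)
movep(W(-.16,.25),rv)
move_l(W(-.16,.06),.12)
print(loc(),get_state()['clock'],get_state()['finger_gap'])
ims=[]
for c in('top','scene'):
    f=grab_frame(c); u=proj(f,[W(-.12,.03)])[0].astype(int)
    ims.append(cv2.resize(f['img'][max(0,u[1]-65):u[1]+65,u[0]-50:u[0]+50],(400,520),interpolation=cv2.INTER_CUBIC))
cv2.imwrite('pics/near.png',np.hstack(ims)[:,:,::-1])
E
```

```text
[-0.1603 -0.0385  0.0608] 6.5917 -0.0009319038643451567
```

View pics/near.png

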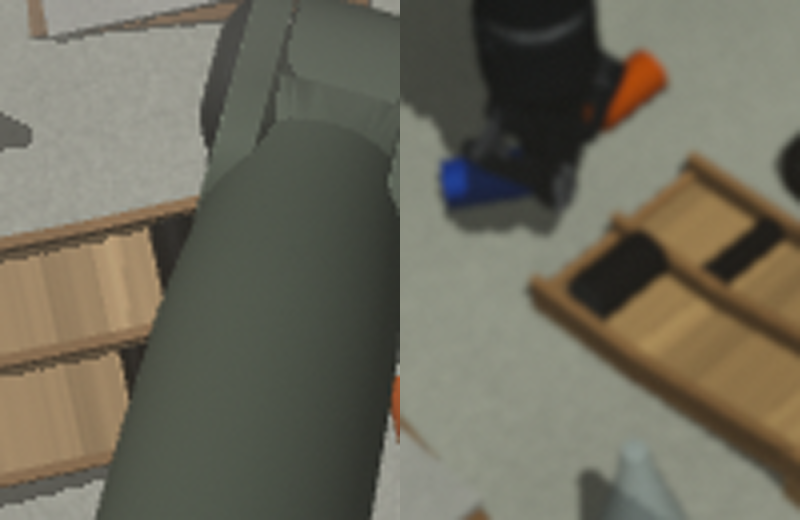

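The scene view (right half) shows the fingers over the low end, outside the lip and clear of the walls, with both bars still in place at (620,272) and (745,248). I'll descend and find contact gently.

```bash
python3 - <<'E'
from h import *
print(move_l(W(-.16,.022),.06,until_force=4),loc())
f0=np.array(get_state()['contact_force'])
r=move_l(W(-.115,.022),.03,until_force=1.5)
s=get_state();print(r,loc(),(R.T@(np.array(s['contact_force'])-f0)).round(2),s['clock'])
f=grab_frame('scene');u=proj(f,[W(-.05,.03)])[0].astype(int)
cv2.imwrite('pics/c2.png',cv2.resize(f['img'][u[1]-70:u[1]+50,u[0]-80:u[0]+80],(800,600),interpolation=cv2.INTER_CUBIC)[:,:,::-1])
E
```

```text
False [-0.1601 -0.0382  0.0221]
False [-0.1152 -0.038   0.022 ] [-0.43  0.4   0.41] 9.125
```

View pics/c2.png

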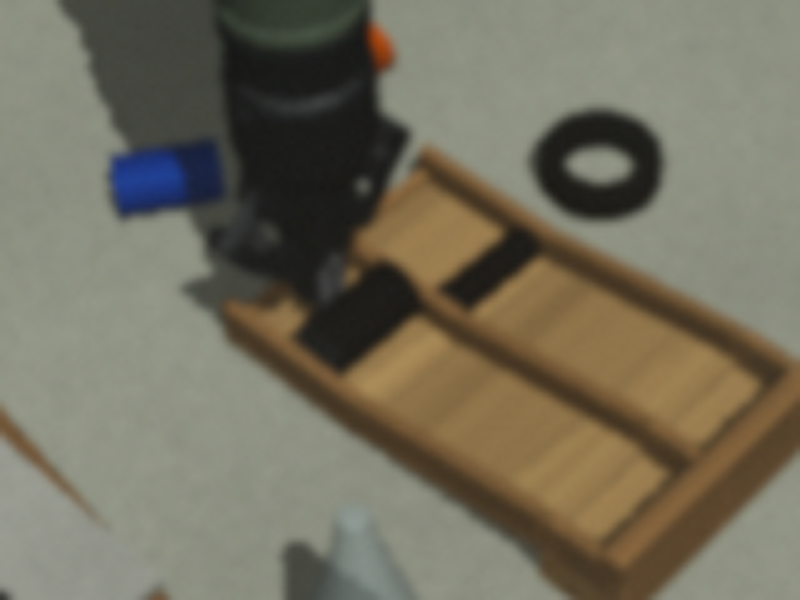

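The bar is moving square in its lane and the contact is very light, under 0.5 N. I'll continue up the slope.

```bash
python3 - <<'E'
from h import *
def fl(x): return .01+max(0,(x+.05))*22/130
for x,vv in((-.07,.03),(.062,.03)):
    r=move_l(W(x,fl(x+.011)+.012),vv,until_force=5)
    s=get_state();print(r,loc(),(R.T@np.array(s['contact_force'])).round(2),s['clock'])
    if r: break
f=grab_frame('scene');u=proj(f,[W(.03,.03)])[0].astype(int)
cv2.imwrite('pics/c3.png',cv2.resize(f['img'][u[1]-70:u[1]+50,u[0]-80:u[0]+80],(800,600),interpolation=cv2.INTER_CUBIC)[:,:,::-1])
E
```

```text
False [-0.0701 -0.038   0.0219] [ 0.   -0.06  1.07] 10.825
False [ 0.062  -0.038   0.0428] [ 0.07  0.1  -0.  ] 15.4333
```

View pics/c3.png

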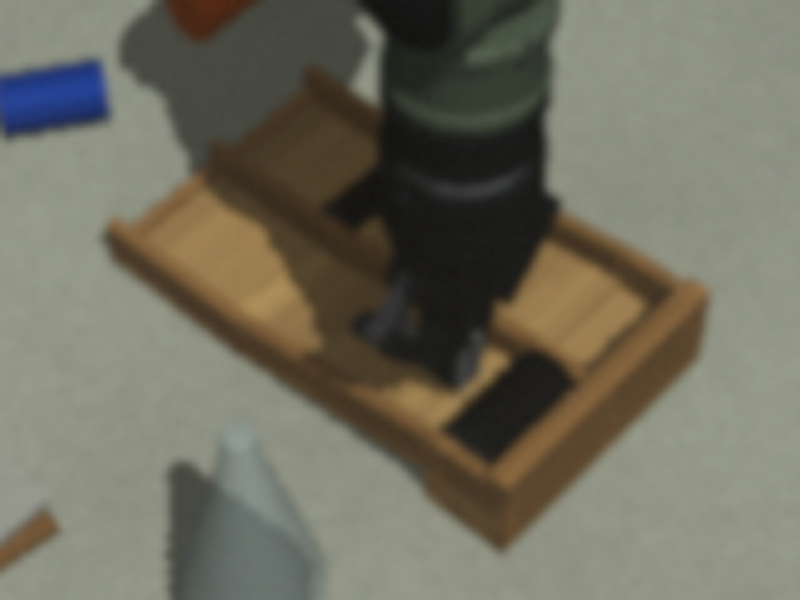

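The bar, at (510,405), now sits against the stop, ahead of the fingers with a gap behind it. I'll back off a little downhill, lift away and check from both cameras.

```bash
python3 - <<'E'
from h import *
move_l(W(.04,.06),.06); move_l(W(.04,.25),.12)
movep([0.127,-0.535,0.231],rv)
for c in('top','scene'):
    f=grab_frame(c)
    for d in silhouettes(c,'thick_bar_center'): print(c,np.round(d['centre']),round(d['score'],2),((at(f,d['centre'],.045)-p)@R).round(3))
    u=proj(f,[W(0,.03,0)])[0].astype(int)
    im=cv2.resize(f['img'][u[1]-70:u[1]+70,u[0]-50:u[0]+50],(400,560),interpolation=cv2.INTER_CUBIC)
    for n,q in(('seat',W(.095,.045)),('thin',W(-.063,.021,.038))):
        a=((proj(f,[q])[0]-u+[50,70]+.5)*4).astype(int); cv2.circle(im,a.tolist(),3,(255,0,0),-1)
    I=im if c=='top' else np.hstack([I,im])
cv2.imwrite('pics/end.png',I[:,:,::-1]); print(get_state()['clock'])
E
```

```text
top [224. 190.] 0.87 [ 0.094 -0.039  0.045]
top [350. 165.] 0.82 [-0.241 -0.032  0.045]
top [358. 214.] 0.6 [-0.232  0.098  0.045]
scene [205. 190.] 0.81 [-0.229 -0.041  0.045]
scene [270. 213.] 0.69 [-0.042  0.019  0.045]
scene [242. 166.] 0.55 [-0.223  0.095  0.045]
scene [296. 254.] 0.54 [ 0.096 -0.037  0.045]
scene [280. 232.] 0.21 [ 0.019 -0.012  0.045]
20.8083
```

View pics/end.png

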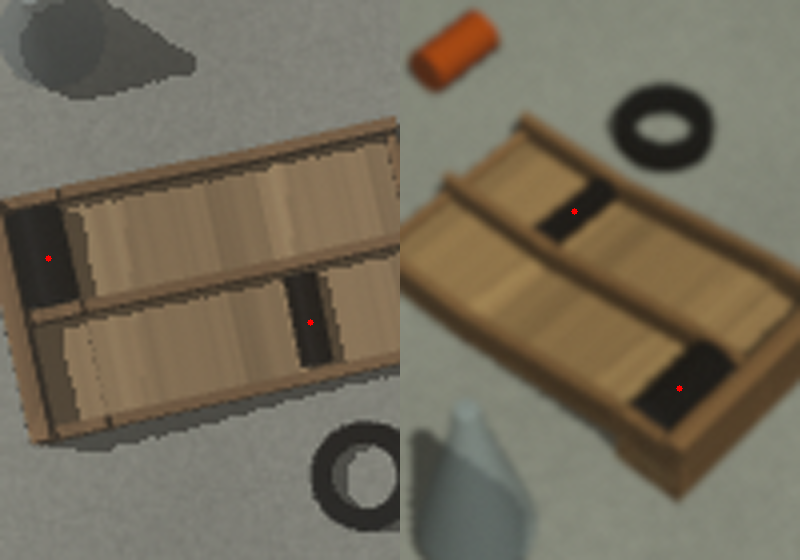

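Both views show the thick bar in the dip, at (45,255) in the top view and (682,385) in the scene view. It measures x ≈ 94–96 mm, y ≈ -38 mm. The thin bar sits on its original mark, and the ring and cone in view haven't moved.

```bash
python3 -c "from cell import *; sign_off()"
```

```text
the job is handed in; nothing more can be done
```

The thick black bar is in the dip against the stop, and I handed the job in at about 21 s on the robot's clock. I rolled it up the far lane with shut fingertips; every force reading taken was about 1 N or less, and the 5 N stop set for the push up the slope never tripped.

- **Thick bar:** the last check, with the arm clear, measured it at ramp x of 94 mm in the top view and 96 mm in the scene view. That is inside the 92–98 mm resting range. It was centred in its lane.
- **Other things:** the thin bar was on its original mark in both views, and the nearby ring and cone looked unmoved. I did not re-measure the other cone, the other ring, the pot or the brush; the arm never went near the far ring or the pot.
- **Disagreements:** the networks' first ramp pose was 2–3 px off, so I refitted it to the ramp's corners. In the final check they also reported the blue and orange bars and a couple of false spots on the ramp as the thick bar. I ignored those after comparing them with the pictures.

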